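Slide the cover plate out over the end of the parts ledge

ROBOT

A 7-joint arm with a two-finger parallel gripper is mounted at the origin on the work surface. World frame = base frame: x ahead of the robot, y to its left, z up, the work surface at z = 0. Lengths are in mm, angles in rad, forces in N, time in s.
With the tool pointing down it reaches from about 350 to 900 mm from the base axis. Payload 8.1 kg.
Tool frame: the origin (TCP) lies on the centre line of the jaws, within the pads' length; the fingertips stand 25 mm ahead of it and the grasp point (between the pads) lies 6 mm ahead of it (env.tips_ahead is the distance from the TCP to the fingertips, in mm); x points along the fingers, y is the direction in which the jaws open and shut, and the axes are right-handed (so a half turn about x gives the same grasp; the last joint's range is limited). The gripper opens to 92 mm and grips with 3 to 60 N. Pads are 19 mm wide; open, the fingers measure 130 mm over their backs; the gripper's body (75 mm by 190 mm) begins 47 mm behind the grasp point.
Start: joints at [-1.267, 0.434, 0.025, 1.573, -0.012, 1.134, -0.075], TCP at [247.322, 573.996, 251.742] pointing down, gripper open.
Joint ranges: [-2.62, 2.62], [-0.44, 2.09], [-1.27, 1.32], [0.08, 2.57], [-1.32, 4.46], [0.12, 2], [-2.74, 2.74]. Speed limits (rad/s): [2.22, 2.22, 3.01, 3.01, 3.14, 3.14, 3.14].

INTERFACE

Orientations are given as a unit quaternion [w, x, y, z].
In Python, from station import env gives the robot as it stands.
- The arm moves only by the tool move_arm, never from a script. Its argument "series" is a list of rows, each a list of 3 entries, a list of its own where there are three numbers: the finger opening in mm, from 0 to 91.8, then the shift along the world's x, y, z in mm, then the turn about the world's z in degrees. A call has 1 to 8 rows; each row is the pose to reach, as a shift and turn from the pose commanded when the call began; what a row does not reach only later rows make up. A row lasts 1/12 s, in which the tool goes at most 41.7 mm and 7.16 degrees, less where a joint would pass 70% of its speed; a pose out of reach is approached as far as the arm can. A call with a gripper value outside its range is refused whole. The fingers move at their own pace and stop on an object; "grip_force" is the grip in N (left out, the last holds). Time passes only in rows, so rows that repeat a pose let the fingers close. It gives the time, the measured TCP pose, the force and the opening at its end, in the units of the state.
- env.sense(): the state, without advancing time (a new reading comes with each control period).
- env.capture(name): name is "side" or "top" or "wrist"; returns a dict with "color" (400x640x3 uint8, red, green, blue), "camera_matrix" (3x3 intrinsics, pixels), "R" (3x3) and "t" (3): a world point X has camera coordinates R X + t. Camera axes: x right, y down, z forward; pixel columns grow to the right and rows downward; lengths in mm; the calibration is good to about 2 mm. A picture is of the moment at which its call begins. There is no depth.
- env.hand_in(): hands the job in, once; it reports no verdict.
Trained networks look in the newest picture that a camera, given by its name, has taken for a name from the list of things; names that differ only in an ending like _2 or _b are one class to them, and where a whole thing is asked for, a point or a joint stands for the part that bears it (a point fixed in the world has none). Each returns a list of dicts, best first, with "p" (0 to 1); they miss things now and then, are a little off and sometimes report something else, mostly with a low value. They report only what shows in the picture. A call takes as long as a camera call. They do not tell look-alikes from the thing itself.
- env.recognise(query, camera): "xyz" ([x, y, z] in mm, in world coordinates, good to about 4 mm: the middle of the surface that is visible of it).
- env.tip_of(query, camera): "xyz" ([x, y, z] in mm, in world coordinates, good to about 4 mm: a listed point, or the origin of a listed thing).
The state is a dict: "time": time; "q": joint angles; "joint_velocities": joint speeds; "joint_efforts": joint torques, N m; "tcp_pos": TCP position; "eef_rot": TCP orientation; "ft_force": force on the tool from outside, world axes, zero at the start; "wrist_torque": the same for the moment, N m; "gripper_width": finger opening in mm.
Only numpy, scipy, OpenCV 4.12 (cv2) and the standard library are available. Lean on these libraries where they do the work, as an engineer would, in place of code of your own. Each camera call takes 0.05 s, during which the arm holds its last target. There are 200 camera calls.

TASK

The flat steel cover plate lies on the raised parts ledge, too wide and too thin to pick up. With a fingertip, push it back against the ledge's rear upstand and slide it along the upstand, behind the valve spring, until its end sticks out about 5 cm past the open end of the ledge, so that the next fitter can take hold of it there; leave it lying flat and straight along the upstand and move clear of it. Only push it, never pick it up or tip it, and do not disturb anything else.

Things in the scene. Friction and masses are not known exactly. Their poses are not given: they have to be found in the camera images.
- ledge: raised riser shelf bolted to the bench: plywood deck on a blue frame, 190 mm deep (x), 520 mm long (y), flat top at z = 120 mm. Origin at bench level under the deck's middle. +x is the rear: a blue upstand 30 mm high runs along it, inner face at x = 95 mm. Low cheek (30 mm) at the y = -260 mm end; the y = +260 mm end and the front (x = -95 mm) are open. It is fixed
- ledge_open_end (a point): the rear corner of the ledge's open end, at deck level where the upstand's inner face ends (ledge x = +95, y = +260, z = 120 mm); axes as the ledge's: y points along the ledge and out over the open end
- cover_plate: flat rectangular bare-steel plate with six 10 mm bolt holes, 110 mm wide (x), 170 mm long (y), 6 mm thick, 0.64 to 0.98 kg, flat on the deck, a little away from the upstand and slightly askew. Origin in the middle of its underside; +y points roughly to the ledge's open end. Friction holds it where it is left; some 3 to 7 N slide it
- plate_lead_edge (a point): the middle of the plate's end that faces the open end, at its underside (plate y = +85 mm)
- valve_spring: valve spring standing upright on the deck near the front of the open end, 36 mm across, 55 mm high; leave it. Origin in the middle of its foot
- gudgeon_pin: steel tube (piston pin) standing upright on the deck near the cheek at the closed end, 36 mm across, 62 mm high; leave it. Origin in the middle of its foot
- piston_a: aluminium piston standing crown up on the bench, 100 mm across, 104 mm high; leave it. Origin in the middle of its foot
- piston_b: a second piston like the first; leave it
- con_rod: connecting rod lying flat on the bench, about 240 mm long, 34 mm high; leave it. Origin at bench level between its two eyes
- spanner: spanner lying flat on the bench, 190 mm long; leave it
- spray_can: red round can with a black cap standing on the bench, 58 mm across, 170 mm high; leave it. Origin in the middle of its foot
- bearing_cap: dark main bearing cap standing on its two feet on the bench, 110 mm long, 34 mm wide, 52 mm high; leave it
Things that resemble listed ones, but are neither listed nor needed, are in the scene too. Several things have the shape of the cover_plate; the one meant has the colours described above.

How it is judged:
By the outcome, as a careful person would: the job done as asked, in the order asked, and still so for the second after the job is handed in, with the robot touching nothing.
It also fails if it takes over 64 s, if anything falls off the work surface, if the arm or the gripper's body presses on something with over 40 N, if the wrist force passes 120 N, or if a joint passes its speed limit or range.

## Working session

There is one attempt and no reset: what is moved stays moved. The work goes in short steps, Python scripts to look and compute and a tool call to move; the robot and the scene stay as the last step left them, time stands still between calls to the robot, and variables do not carry over. Pictures are saved under pics/ and viewed, about 8 in all and at most 12, crops included, and the job is handed in when it is done.

Besides the shell and the picture viewer there is one more tool, called after ">>>" by a JSON object that holds its "op" and its "data". move_arm: Moves the arm, as the interface text tells. Its arguments: {"type":"object","properties":{"series":{"type":"array","items":{"type":"array"}},"grip_force":{"type":"number"}},"required":["series"]}

```bash
mkdir -p pics; ls
python3 - <<'E'
from station import env
import cv2
s=env.sense();print(s['time'],s['tcp_pos'],s['eef_rot'],s['gripper_width'],s['ft_force'])
for c in['side','top']:
    d=env.capture(c);cv2.imwrite(f'pics/{c}0.png',d['color'][:,:,::-1])
    print(c,d['camera_matrix'].tolist(),d['R'].tolist(),d['t'].tolist())
    for n in['cover_plate','ledge','valve_spring','gudgeon_pin','ledge_open_end','plate_lead_edge']:
        print(n,[(f"{r['p']:.2f}",[round(v) for v in r['xyz']]) for r in env.tip_of(n,c)[:4]])
E
```

```text
pics
0.0 [247.17434745 573.56500387 250.96309226] [ 0.69246096  0.14233846  0.69258571 -0.14339671] 91.93582105324008 [-0.3811659   0.71882281  0.27550309]
side [[381.45491171584183, 0.0, 324.0078193718556], [0.0, 381.45491171584183, 201.0194224602175], [0.0, 0.0, 1.0]] [[-0.9988683511669412, -0.04720456075162909, 0.005809172168386597], [-0.036001824550694124, 0.6706340326076736, -0.7409142075418654], [0.03107870116425777, -0.7402848936406949, -0.6715745607014363]] [447.2745797093356, 88.73918900523357, 1136.8301639731692]
cover_plate [('0.63', [550, 14, 122]), ('0.62', [311, -186, 0])]
ledge [('0.59', [532, 36, -1])]
valve_spring [('0.62', [449, 233, 124]), ('0.50', [262, -353, -6]), ('0.34', [600, 459, -4]), ('0.33', [535, 31, 0])]
gudgeon_pin [('0.61', [556, -194, 120])]
ledge_open_end [('0.77', [597, 302, 123])]
plate_lead_edge [('0.83', [548, 103, 119]), ('0.74', [256, -255, 0])]
top [[416.4917931180311, 0.0, 319.1678208594172], [0.0, 416.4917931180311, 197.07547668900068], [0.0, 0.0, 1.0]] [[0.032310571859094646, -0.9994652153694943, 0.0050309256155385675], [-0.9761244543762514, -0.03263696461934099, -0.21474607821588165], [0.21479542945510724, 0.002027759070177926, -0.9766569570111858]] [1.3498114302921425, 474.46906273656293, 1409.6350166125353]
cover_plate [('0.95', [309, -188, 2]), ('0.70', [547, 12, 120])]
ledge [('0.80', [531, 34, 2])]
valve_spring [('0.48', [445, 229, 121])]
gudgeon_pin [('0.67', [560, -193, 123])]
ledge_open_end [('0.62', [598, 300, 123])]
plate_lead_edge [('0.80', [544, 97, 121]), ('0.66', [257, -253, -1])]
```

View pics/top0.png

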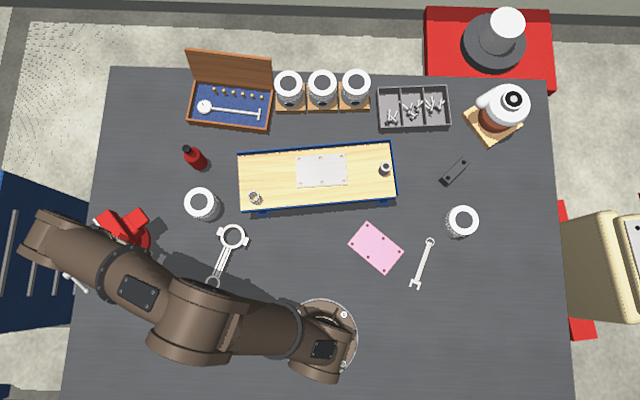

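View pics/side0.png

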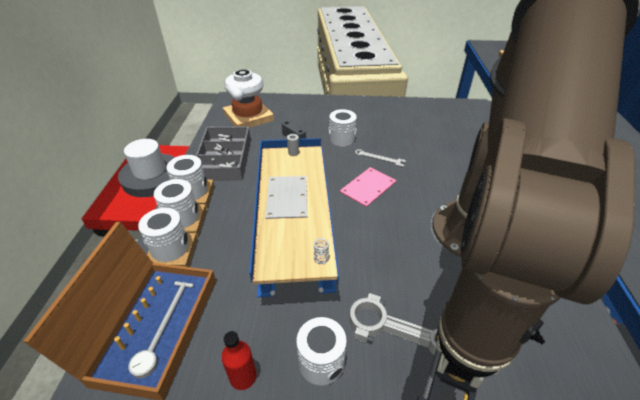

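The bare-steel plate is the one on the ledge: top (321,170), side (287,197). The pink one on the bench, top (376,247), side (368,186), is the wrong colour and is not on the ledge. I'll confirm it with a crop and measure the outlines.

```bash
cat > h.py <<'E'
from station import env
import cv2, numpy as np
def unproj(d,px,z):
    K,R,t=map(np.array,(d['camera_matrix'],d['R'],d['t'])); px=np.atleast_2d(px).astype(float)
    c=-R.T@t; rays=(R.T@np.linalg.inv(K)@np.c_[px,np.ones(len(px))].T).T
    return c+rays*((z-c[2])/rays[:,2])[:,None]
def proj(d,X):
    X=np.atleast_2d(X)@np.array(d['R']).T+d['t']; p=X@np.array(d['camera_matrix']).T
    return p[:,:2]/p[:,2:]
def plate(d,zt=126):
    "plate outline: bright grey region on the wood; returns metric centre, yaw(deg) of long axis from +y, sizes, corners"
    hsv=cv2.cvtColor(d['color'],cv2.COLOR_RGB2HSV)
    m=((hsv[...,1]<45)&(hsv[...,2]>120)).astype(np.uint8)
    n,l,st,ce=cv2.connectedComponentsWithStats(m,connectivity=4)
    best=min((i for i in range(1,n) if st[i,4]>300),key=lambda i:np.linalg.norm(unproj(d,ce[i],zt)[0,:2]-[547,13]) if plate.g is None else np.linalg.norm(unproj(d,ce[i],zt)[0,:2]-plate.g))
    c,_=cv2.findContours((l==best).astype(np.uint8),cv2.RETR_EXTERNAL,cv2.CHAIN_APPROX_NONE)
    P=unproj(d,c[0][:,0,:]+0.0,zt)[:,:2].astype(np.float32)
    return cv2.minAreaRect(P),cv2.boxPoints(cv2.minAreaRect(P)),st[best]
plate.g=None
E
python3 - <<'E'
from h import *
np.set_printoptions(precision=1,suppress=True)
for c in['side','top']:
    d=env.capture(c)
    r,b,st=plate(d);print(c,'plate',r,st);print(b)
    hsv=cv2.cvtColor(d['color'],cv2.COLOR_RGB2HSV)
    box=(slice(130,300),slice(230,400))
    m=np.zeros((400,640),np.uint8);m[box]=((hsv[...,0]>12)&(hsv[...,0]<30)&(hsv[...,1]>50)&(hsv[...,2]>140))[box]
    cs,_=cv2.findContours(m,cv2.RETR_EXTERNAL,cv2.CHAIN_APPROX_NONE);k=max(cs,key=cv2.contourArea)
    q=cv2.minAreaRect(unproj(d,k[:,0,:],120)[:,:2].astype(np.float32));print('deck',q);print(cv2.boxPoints(q))
    if c=='top':
        im=cv2.resize(d['color'][130:220,225:405],None,fx=4.4,fy=4.4,interpolation=cv2.INTER_CUBIC)
        cv2.imwrite('pics/crop.png',im[:,:,::-1])
E
```

```text
side plate ((552.9574584960938, 13.066184997558594), (109.74295043945312, 172.8241424560547), 4.70863676071167) [ 266  176   41   42 1624]
[[491.2  94.7]
 [505.4 -77.6]
 [614.7 -68.5]
 [600.6 103.7]]
deck ((532.778564453125, 29.819107055664062), (190.15713500976562, 529.86669921875), 7.257517337799072)
[[ 405.   280.6]
 [ 471.9 -245. ]
 [ 660.6 -221. ]
 [ 593.6  304.6]]
top plate ((552.6073608398438, 14.399246215820312), (112.2228775024414, 173.68289184570312), 5.724281311035156) [ 295  153   53   35 1608]
[[488.1  95.2]
 [505.4 -77.6]
 [617.1 -66.4]
 [599.8 106.4]]
deck ((534.0712280273438, 31.45257568359375), (191.29739379882812, 522.531982421875), 7.193968772888184)
[[ 406.5  278.7]
 [ 471.9 -239.7]
 [ 661.7 -215.8]
 [ 596.2  302.6]]
```

View pics/crop.png

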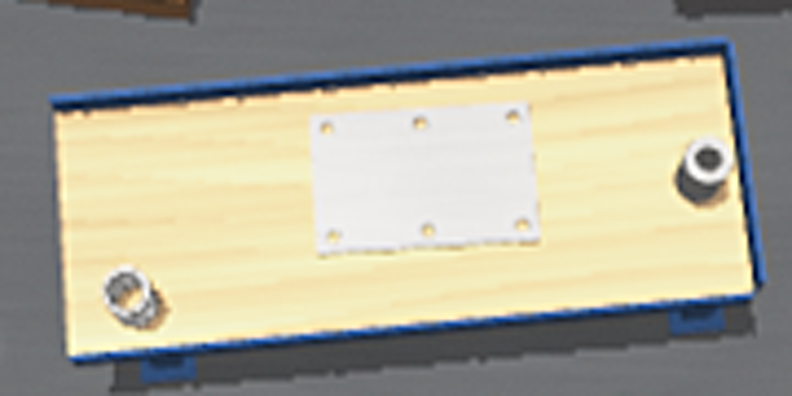

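The crop confirms it: a bare-steel plate with six holes, front of the deck clear, spring at crop (130,295), pin at (705,160). Ledge yaw is about 7.2°. The gap behind the plate is about 23 mm, and it has to travel about 245 mm along the ledge. I'm moving to in front of the plate with the fingers closed and the jaw axis along the ledge.

>>> {"op": "move_arm", "data": {"series": [[0, [110, -285, 0], 15], [0, [110, -285, 0], 15], [0, [110, -285, 0], 15], [0, [110, -285, 0], 15], [0, [110, -285, 0], 15], [0, [110, -285, 0], 15], [0, [110, -285, 0], 15], [0, [110, -285, 0], 15]], "grip_force": 20}}

```text
time: 1.47
tcp_pos: [359.4, 283.0, 252.0]
eef_rot: [0.705, 0.053, 0.705, -0.054]
ft_force: [0.3, 0.1, -0.6]
gripper_width: 43.2
```

>>> {"op": "move_arm", "data": {"series": [[0, [116, -285, 0], 15.5], [0, [116, -285, 0], 15.5], [0, [116, -285, 0], 15.5], [0, [116, -285, 0], 15.5], [0, [116, -285, 0], 15.5], [0, [116, -285, 0], 15.5], [0, [116, -285, 0], 15.5], [0, [116, -285, 0], 15.5]]}}

```text
time: 2.13
tcp_pos: [474.2, -0.1, 252.2]
eef_rot: [0.706, -0.044, 0.705, 0.043]
ft_force: [-0.5, 0.2, -0.6]
gripper_width: 0.6
```

>>> {"op": "move_arm", "data": {"series": [[0, [0, 0, -35], 0], [0, [0, 0, -70], 0], [0, [0, 0, -90], 0], [0, [0, 0, -98], 0], [0, [0, 0, -101], 0], [0, [0, 0, -103], 0], [0, [0, 0, -104.5], 0], [0, [0, 0, -104.5], 0]]}}

```text
time: 2.8
tcp_pos: [474.1, 4.2, 148.2]
eef_rot: [0.706, -0.044, 0.705, 0.045]
ft_force: [-0.5, 0.6, -0.0]
gripper_width: 0.5
```

Run:
```python
from h import *
s=env.sense();print(s['tcp_pos'],s['ft_force'])
d=env.capture('side');im=cv2.resize(d['color'][120:300,200:440],None,fx=3.3,fy=3.3,interpolation=cv2.INTER_CUBIC)
cv2.imwrite('pics/s1.png',im[:,:,::-1])
```

```text
[474.11449266   4.21885066 148.2089813 ] [-0.53033614  0.63952735 -0.02237027]
```

View pics/s1.png

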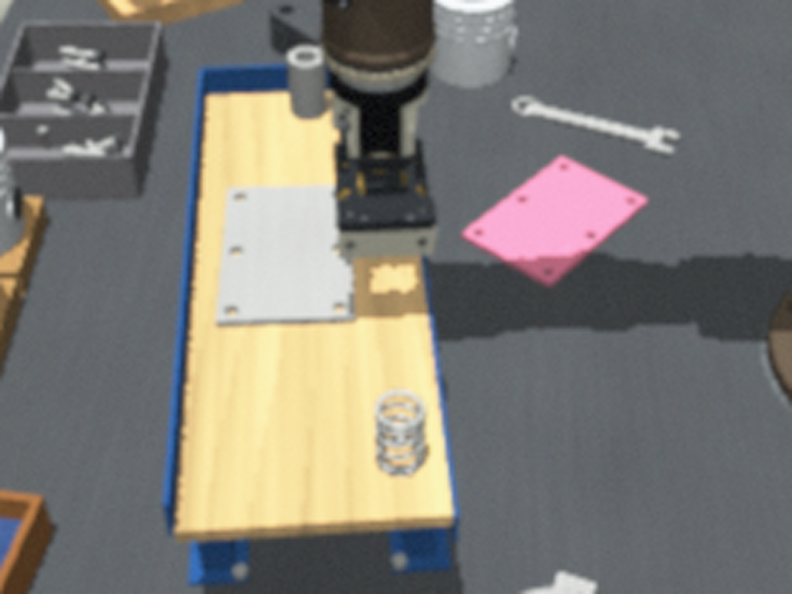

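Fingers are just above the deck in front of the plate (crop ~(385,270)), with nothing disturbed. Pushing to the rear now.

>>> {"op": "move_arm", "data": {"series": [[0, [3, 0.4, -0.8], 0], [0, [6, 0.8, -0.8], 0], [0, [9, 1.1, -0.8], 0], [0, [12, 1.5, -0.8], 0], [0, [15, 1.9, -0.8], 0], [0, [18, 2.3, -0.8], 0], [0, [21, 2.6, -0.8], 0], [0, [24, 3, -0.8], 0]]}}

```text
time: 3.52
tcp_pos: [492.9, 6.3, 145.7]
eef_rot: [0.702, -0.044, 0.709, 0.044]
ft_force: [-16.5, -1.6, 15.6]
gripper_width: 0.4
```

>>> {"op": "move_arm", "data": {"series": [[0, [1, 0.1, 0], 0], [0, [2, 0.3, 0], 0], [0, [3, 0.4, 0], 0], [0, [4, 0.5, 0], 0], [0, [5, 0.6, 0], 0], [0, [6, 0.8, 0], 0], [0, [7, 0.9, 0], 0], [0, [8, 1, 0], 0]]}}

```text
time: 4.18
tcp_pos: [501.6, 7.3, 145.7]
eef_rot: [0.703, -0.044, 0.709, 0.044]
ft_force: [-12.8, -1.4, 11.1]
gripper_width: 0.5
```

Fz of 11 N means the tip is rubbing on the deck. I'll raise it a little while continuing.

>>> {"op": "move_arm", "data": {"series": [[0, [0, 0, 1], 0], [0, [0, 0, 1.5], 0], [0, [0.5, 0.1, 1.5], 0], [0, [1, 0.1, 1.5], 0], [0, [1.5, 0.2, 1.5], 0], [0, [2, 0.3, 1.5], 0], [0, [2.5, 0.3, 1.5], 0], [0, [3, 0.4, 1.5], 0]]}}

```text
time: 4.85
tcp_pos: [508.3, 8.4, 147.8]
eef_rot: [0.706, -0.044, 0.706, 0.044]
ft_force: [-3.6, -0.9, -3.8]
gripper_width: 0.5
```

Run:
```python
from h import *
d=env.capture('side');im=cv2.resize(d['color'][150:260,240:350],None,fx=5.4,fy=5.4,interpolation=cv2.INTER_CUBIC)
cv2.imwrite('pics/s2.png',im[:,:,::-1])
print(plate(d))
```

```text
(((548.5564575195312, 12.711952209472656), (163.6554718017578, 174.5521697998047), 6.311995029449463), array([[457.62943,  90.46263],
       [476.8201 , -83.0314 ],
       [639.4835 , -65.03873],
       [620.29285, 108.45531]], dtype=float32), array([ 257,  176,   61,   43, 1589], dtype=int32))
```

View pics/s2.png

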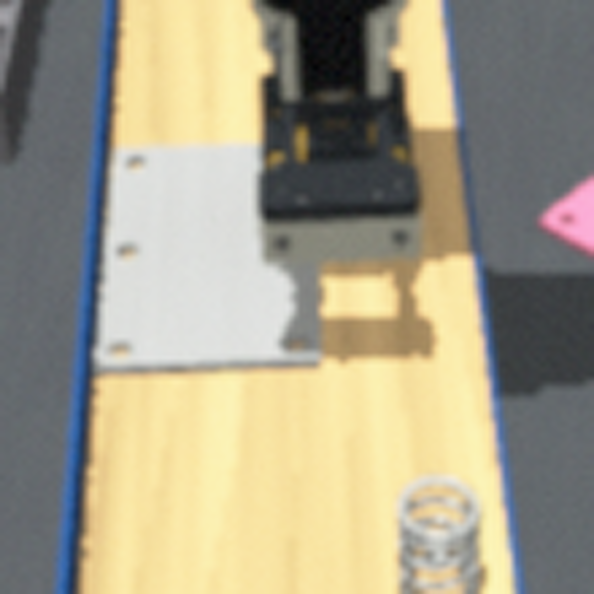

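The plate is almost at the upstand, about 3 mm off. Pushing slowly until the force rises.

>>> {"op": "move_arm", "data": {"series": [[0, [0.7, 0.1, 0], 0], [0, [1.4, 0.2, 0], 0], [0, [2.1, 0.3, 0], 0], [0, [2.8, 0.3, 0], 0], [0, [3.5, 0.4, 0], 0], [0, [4.2, 0.5, 0], 0], [0, [4.2, 0.5, 0], 0]]}}

```text
time: 5.48
tcp_pos: [509.4, 8.3, 147.5]
eef_rot: [0.704, -0.044, 0.708, 0.044]
ft_force: [-13.2, -2.6, 7.1]
gripper_width: 0.6
```

>>> {"op": "move_arm", "data": {"series": [[0, [1, 0.1, 0], 0], [0, [2, 0.3, 0], 0], [0, [3, 0.4, 0], 0], [0, [3, 0.4, 0], 0]]}}

```text
time: 5.82
tcp_pos: [509.9, 8.3, 147.2]
eef_rot: [0.702, -0.044, 0.71, 0.044]
ft_force: [-24.4, -3.1, 16.2]
gripper_width: 0.3
```

>>> {"op": "move_arm", "data": {"series": [[0, [-3, -0.4, 0], 0], [0, [-10, -1.2, 0], 0], [0, [-25, -3, 0], 0], [0, [-35, -4.4, 10], 0], [0, [-35, -4.4, 50], 0], [0, [-35, -4.4, 60], 0], [0, [-35, -4.4, 60], 0]]}}

```text
time: 6.4
tcp_pos: [484.1, 5.2, 211.9]
eef_rot: [0.709, -0.044, 0.702, 0.045]
ft_force: [1.0, 0.4, 0.2]
gripper_width: 0.4
```

Against the upstand. Now going above the plate's tail end, turning the jaw axis across the ledge.

>>> {"op": "move_arm", "data": {"series": [[0, [20, -20, 20], -7], [0, [50, -50, 30], -14], [0, [105, -96, 30], -21], [0, [105, -96, 30], -28], [0, [105, -96, 30], -35], [0, [105, -96, 30], -42], [0, [105, -96, 30], -49], [0, [105, -96, 30], -56]]}}

```text
time: 7.07
tcp_pos: [586.7, -91.4, 237.5]
eef_rot: [0.644, 0.294, 0.642, -0.294]
ft_force: [0.1, -0.5, -0.1]
gripper_width: 0.5
```

>>> {"op": "move_arm", "data": {"series": [[0, [0, 0, 0], -7], [0, [0, 0, 0], -14], [0, [0, 0, 0], -21], [0, [0, 0, 0], -28], [0, [0, 0, 0], -34], [0, [0, 0, 0], -34], [0, [0, 0, 0], -34]]}}

```text
time: 7.65
tcp_pos: [586.2, -91.0, 237.7]
eef_rot: [0.532, 0.467, 0.531, -0.467]
ft_force: [0.0, 0.4, -0.5]
gripper_width: 0.3
```

Run:
```python
from h import *
s=env.sense();print(s['tcp_pos'],s['eef_rot'],s['q'])
from scipy.spatial.transform import Rotation as Ro
q=s['eef_rot'];M=Ro.from_quat([*q[1:],q[0]]).as_matrix();print(M.round(3))
for c in['side','top']:
    d=env.capture(c)
    for n in['plate_lead_edge','cover_plate']:print(c,n,[(round(r['p'],2),np.round(r['xyz'])) for r in env.tip_of(n,c)[:2]])
    print(plate(d))
    if c=='side':
        im=cv2.resize(d['color'][130:260,220:360],None,fx=5,fy=4.6,interpolation=cv2.INTER_CUBIC);cv2.imwrite('pics/s3.png',im[:,:,::-1])
```

```text
[586.19179748 -90.97283903 237.6711172 ] [ 0.53171778  0.4666331   0.53081279 -0.46665569] [-0.4152664   0.44830795  0.69126222  1.7132859  -0.31565617  1.0932608
  0.50346427]
[[ 0.001  0.992  0.129]
 [-0.001  0.129 -0.992]
 [-1.     0.001  0.001]]
side plate_lead_edge [(0.64, array([ 257., -253.,    3.])), (0.55, array([566., 106., 121.]))]
side cover_plate [(0.87, array([575.,  18., 121.])), (0.67, array([ 310., -190.,    1.]))]
(((574.6998291015625, 15.425376892089844), (111.11878967285156, 174.83863830566406), 6.448720932006836), array([[509.67355 ,  96.051476],
       [529.31036 , -77.680916],
       [639.7261  , -65.20072 ],
       [620.0893  , 108.53167 ]], dtype=float32), array([ 257,  176,   42,   43, 1669], dtype=int32))
top plate_lead_edge [(0.61, array([566., 102., 123.])), (0.57, array([ 259., -255.,   -3.]))]
top cover_plate [(0.57, array([569.,  18., 120.])), (0.55, array([ 308., -186.,    7.]))]
(((556.0946044921875, 116.715087890625), (102.9820556640625, 231.18125915527344), 28.027414321899414), array([[456.32697 , 194.55424 ],
       [564.9576  ,  -9.514729],
       [655.86224 ,  38.87593 ],
       [547.2316  , 242.9449  ]], dtype=float32), array([253, 148,  67,  34, 548], dtype=int32))
```

View pics/s3.png

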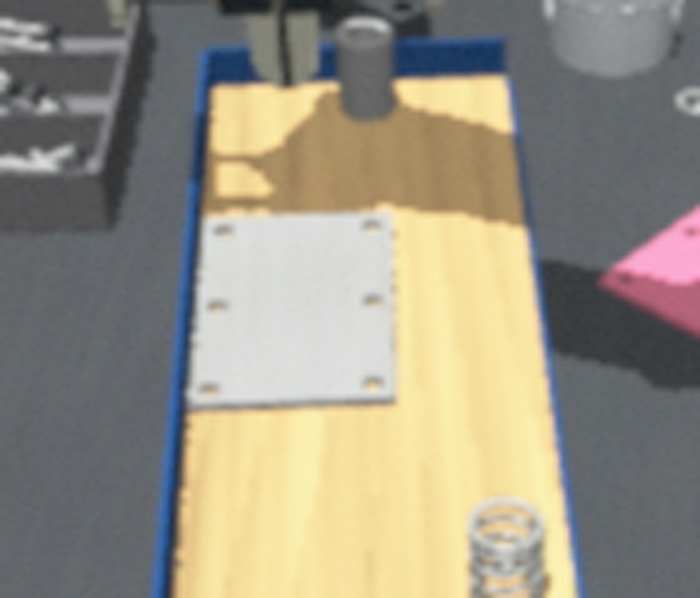

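The plate lies flush along the upstand with its tail at crop y≈213. The finger is 14 mm behind it. The pin (crop 365,65) is clear. Descending.

>>> {"op": "move_arm", "data": {"series": [[0, [0, 0, -30], 0], [0, [0, 0, -60], 0], [0, [0, 0, -78], 0], [0, [0, 0, -84], 0], [0, [0, 0, -87], 0], [0, [0, 0, -89], 0], [0, [0, 0, -89.5], 0], [0, [0, 0, -89.5], 0]]}}

```text
time: 8.62
tcp_pos: [586.2, -91.3, 149.5]
eef_rot: [0.531, 0.468, 0.53, -0.467]
ft_force: [0.0, 0.8, 0.4]
gripper_width: 0.4
```

>>> {"op": "move_arm", "data": {"series": [[0, [-0.3, 3, 0], 0], [0, [-0.7, 6, 0], 0], [0, [-1, 9, 0], 0], [0, [-1.4, 12, 0], 0], [0, [-1.7, 15, 0], 0], [0, [-2, 18, 0], 0], [0, [-2.4, 21, 0], 0], [0, [-2.7, 24, 0], 0]]}}

```text
time: 9.28
tcp_pos: [583.0, -68.6, 148.8]
eef_rot: [0.531, 0.468, 0.529, -0.468]
ft_force: [0.3, -5.6, -1.0]
gripper_width: 0.5
```

Contact at 5.6 N, sliding cleanly. Continuing along the upstand.

>>> {"op": "move_arm", "data": {"series": [[0, [-0.7, 6, -0.5], 0], [0, [-1.4, 12, -0.5], 0], [0, [-2.1, 18, -0.5], 0], [0, [-2.8, 24, -0.5], 0], [0, [-3.5, 30, -0.5], 0], [0, [-4.2, 36, -0.5], 0], [0, [-4.9, 42, -0.5], 0], [0, [-5.6, 48, -0.5], 0]]}}

```text
time: 9.95
tcp_pos: [577.8, -21.1, 148.6]
eef_rot: [0.531, 0.468, 0.529, -0.468]
ft_force: [1.1, -8.1, 1.4]
gripper_width: 0.2
```

>>> {"op": "move_arm", "data": {"series": [[0, [-0.7, 6, 0], 0], [0, [-1.4, 12, 0], 0], [0, [-2.1, 18, 0], 0], [0, [-2.8, 24, 0], 0], [0, [-3.5, 30, 0], 0], [0, [-4.2, 36, 0], 0], [0, [-4.9, 42, 0], 0], [0, [-5.6, 48, 0], 0]]}}

```text
time: 10.62
tcp_pos: [572.2, 26.8, 148.5]
eef_rot: [0.531, 0.468, 0.529, -0.468]
ft_force: [0.3, -8.0, 2.1]
gripper_width: 0.5
```

Run:
```python
from h import *
s=env.sense();p=s['tcp_pos'];a=np.deg2rad(7.2);e=p[:2]-[533,32]
print(p,s['ft_force'],'ledge',e@[np.cos(a),np.sin(a)],e@[-np.sin(a),np.cos(a)])
d=env.capture('side');im=cv2.resize(d['color'][150:320,220:380],None,fx=3.5,fy=3.5,interpolation=cv2.INTER_CUBIC);cv2.imwrite('pics/s4.png',im[:,:,::-1])
```

```text
[572.24271152  26.84243725 148.54858992] [ 0.34113498 -8.03014468  2.09713869] ledge 38.28685700499306 -10.035309751291996
```

View pics/s4.png

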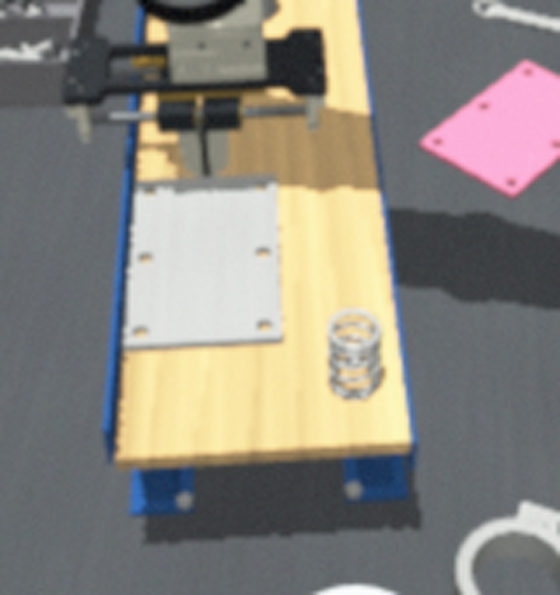

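Still straight and flush, with the lead edge well clear of the spring (crop 355,355).

>>> {"op": "move_arm", "data": {"series": [[0, [-0.7, 6, 0], 0], [0, [-1.4, 12, 0], 0], [0, [-2.1, 18, 0], 0], [0, [-2.8, 24, 0], 0], [0, [-3.5, 30, 0], 0], [0, [-4.2, 36, 0], 0], [0, [-4.9, 42, 0], 0], [0, [-5.6, 48, 0], 0]]}}

```text
time: 11.33
tcp_pos: [566.6, 74.8, 148.5]
eef_rot: [0.531, 0.468, 0.529, -0.469]
ft_force: [0.2, -7.7, 3.4]
gripper_width: 0.3
```

>>> {"op": "move_arm", "data": {"series": [[0, [-0.7, 6, 0], 0], [0, [-1.4, 12, 0], 0], [0, [-2.1, 18, 0], 0], [0, [-2.8, 24, 0], 0], [0, [-3.5, 30, 0], 0], [0, [-4.2, 36, 0], 0], [0, [-4.9, 42, 0], 0], [0, [-5.6, 48, 0], 0]]}}

```text
time: 12.0
tcp_pos: [561.0, 122.7, 148.5]
eef_rot: [0.531, 0.468, 0.529, -0.469]
ft_force: [0.5, -9.0, 3.2]
gripper_width: 0.4
```

Run:
```python
from h import *
s=env.sense();p=s['tcp_pos'];a=np.deg2rad(7.2);e=p[:2]-[533,32]
print(p,s['ft_force'],'ledge',e@[np.cos(a),np.sin(a)],e@[-np.sin(a),np.cos(a)])
d=env.capture('side');im=cv2.resize(d['color'][190:320,230:360],None,fx=4.6,fy=4.6,interpolation=cv2.INTER_CUBIC);cv2.imwrite('pics/s5.png',im[:,:,::-1])
for c in['side','top']:
    env.capture(c)
    for n in['plate_lead_edge','ledge_open_end']:print(c,n,[(round(r['p'],2),np.round(r['xyz'])) for r in env.tip_of(n,c)[:2]])
```

```text
[561.03716154 122.66813864 148.4781341 ] [ 0.54310704 -9.02178953  3.19067644] ledge 39.17981114685839 86.43920516726914
side plate_lead_edge [(0.8, array([542., 308., 118.])), (0.56, array([ 255., -255.,    4.]))]
side ledge_open_end [(0.85, array([598., 304., 123.]))]
top plate_lead_edge [(0.58, array([ 258., -253.,   -5.])), (0.41, array([540., 302., 122.]))]
top ledge_open_end [(0.64, array([594., 305., 121.]))]
```

View pics/s5.png

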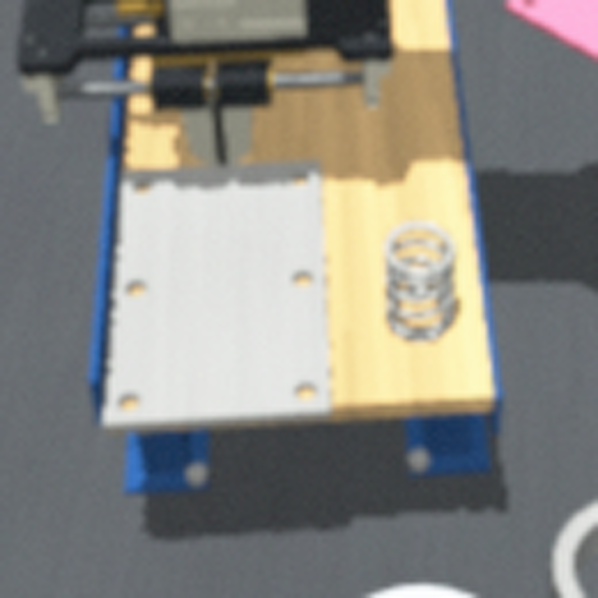

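The lead edge is now about 6–7 mm past the end. Pushing 40 mm more and then measuring.

>>> {"op": "move_arm", "data": {"series": [[0, [-0.6, 5, 0], 0], [0, [-1.2, 10, 0], 0], [0, [-1.8, 15, 0], 0], [0, [-2.4, 20, 0], 0], [0, [-3, 25, 0], 0], [0, [-3.5, 30, 0], 0], [0, [-4.1, 35, 0], 0], [0, [-4.7, 40, 0], 0]]}}

```text
time: 13.02
tcp_pos: [556.1, 162.3, 148.3]
eef_rot: [0.531, 0.468, 0.529, -0.469]
ft_force: [1.2, -11.0, 6.2]
gripper_width: 0.3
```

Run:
```python
from h import *
np.set_printoptions(precision=1,suppress=True)
s=env.sense();p=s['tcp_pos'];a=np.deg2rad(7.2);A=np.array([[np.cos(a),np.sin(a)],[-np.sin(a),np.cos(a)]])
print(p,s['ft_force'],'ledge',A@(p[:2]-[533,32]))
plate.g=np.array([505,250])
for c in['side','top']:
    d=env.capture(c)
    for n in['plate_lead_edge','ledge_open_end','cover_plate']:print(c,n,[(round(r['p'],2),A@(np.array(r['xyz'])[:2]-[533,32])) for r in env.tip_of(n,c)[:2]])
    try:
        r,b,st=plate(d);print(r,(b-[533,32])@A.T)
    except Exception as x:print(x)
    if c=='side':
        im=cv2.resize(d['color'][190:320,230:360],None,fx=4.6,fy=4.6,interpolation=cv2.INTER_CUBIC);cv2.imwrite('pics/s6.png',im[:,:,::-1])
```

```text
[556.1 162.3 148.3] [  1.2 -11.    6.2] ledge [ 39.3 126.4]
side plate_lead_edge [(0.94, array([-308.2, -251.4])), (0.56, array([ 39.5, 309.3]))]
side ledge_open_end [(0.93, array([ 98.1, 261.1]))]
side cover_plate [(0.9, array([ 40.9, 226.2])), (0.67, array([-248.4, -189.4]))]
((548.694580078125, 236.47593688964844), (113.81708526611328, 211.89703369140625), 7.400381088256836) [[-16.1 306.6]
 [-15.3  94.7]
 [ 98.5  95.1]
 [ 97.7 307. ]]
top plate_lead_edge [(0.92, array([-307.8, -250. ])), (0.65, array([ 42.4, 308.7]))]
top ledge_open_end []
top cover_plate [(0.89, array([-251.4, -189.5]))]
((299.19305419921875, 157.6866912841797), (170.21331787109375, 87.11124420166016), 6.366105556488037) [[-300.7  198.8]
 [-301.9  111.7]
 [-131.7  109.2]
 [-130.5  196.3]]
```

View pics/s6.png

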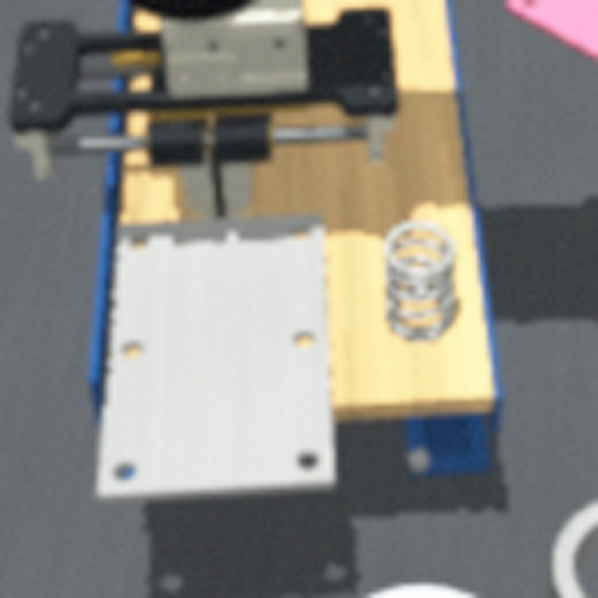

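It sticks out 46–48 mm and is flush and straight. I'll push 3 mm more, then back off and lift clear.

>>> {"op": "move_arm", "data": {"series": [[0, [-0.1, 1, 0], 0], [0, [-0.2, 2, 0], 0], [0, [-0.4, 3, 0], 0], [0, [-0.4, 3, 0], 0]]}}

```text
time: 13.75
tcp_pos: [555.7, 165.3, 148.3]
eef_rot: [0.531, 0.468, 0.529, -0.469]
ft_force: [0.9, -10.2, 5.3]
gripper_width: 0.2
```

>>> {"op": "move_arm", "data": {"series": [[0, [0.1, -3, 0], 0], [0, [1.5, -15, 0], 0], [0, [4, -35, 0], 0], [0, [4, -35, 20], 0], [0, [4, -35, 60], 0], [0, [4, -35, 100], 0], [0, [4, -70, 120], 0], [0, [4, -100, 120], 0]]}}

```text
time: 14.42
tcp_pos: [561.4, 68.1, 272.4]
eef_rot: [0.532, 0.469, 0.53, -0.464]
ft_force: [2.1, -0.9, 0.4]
gripper_width: 0.5
```

>>> {"op": "move_arm", "data": {"series": [[0, [-20, -40, 20], 0], [0, [-40, -80, 20], 0], [0, [-60, -120, 20], 0], [0, [-60, -120, 20], 0], [0, [-60, -120, 20], 0]]}}

```text
time: 14.83
tcp_pos: [497.2, -56.2, 288.4]
eef_rot: [0.529, 0.47, 0.529, -0.469]
ft_force: [0.5, 2.0, -0.2]
gripper_width: 0.6
```

Run:
```python
from h import *
np.set_printoptions(precision=1,suppress=True)
s=env.sense();print(s['time'],s['tcp_pos'],s['ft_force'])
a=np.deg2rad(7.2);A=np.array([[np.cos(a),np.sin(a)],[-np.sin(a),np.cos(a)]])
plate.g=np.array([510,250])
for c in['side','top']:
    d=env.capture(c)
    for n in['plate_lead_edge','ledge_open_end','cover_plate','valve_spring','gudgeon_pin']:print(c,n,[(round(r['p'],2),A@(np.array(r['xyz'])[:2]-[533,32])) for r in env.tip_of(n,c)[:2]])
    r,b,st=plate(d);print(r);print((b-[533,32])@A.T)
    if c=='side': cv2.imwrite('pics/s7.png',cv2.resize(d['color'][100:330,180:440],None,fx=3,fy=2.6)[:,:,::-1])
```

```text
14.8333 [497.2 -56.2 288.4] [ 0.5  2.  -0.2]
side plate_lead_edge [(0.79, array([-312.8, -249.4]))]
side ledge_open_end [(0.89, array([ 99.5, 262. ]))]
side cover_plate [(0.72, array([ 39.9, 226. ])), (0.62, array([-247.6, -189.3]))]
side valve_spring [(0.68, array([-62.5, 207.7]))]
side gudgeon_pin [(0.7, array([  -8.2, -226.5]))]
((544.9325561523438, 258.9625244140625), (112.61083984375, 171.96905517578125), 7.1130452156066895)
[[-15.9 309.7]
 [-16.2 137.8]
 [ 96.5 137.6]
 [ 96.7 309.6]]
top plate_lead_edge [(0.75, array([-309.9, -248.8])), (0.57, array([ 39.6, 307. ]))]
top ledge_open_end [(0.71, array([100.1, 260.3]))]
top cover_plate [(0.94, array([-249.3, -189.7])), (0.89, array([ 34., 228.]))]
top valve_spring [(0.49, array([-62.4, 206.3]))]
top gudgeon_pin [(0.58, array([  -3.2, -228.3]))]
((544.9939575195312, 261.73785400390625), (115.32928466796875, 174.0652313232422), 7.223921298980713)
[[-17.  313.4]
 [-16.9 139.4]
 [ 98.4 139.4]
 [ 98.3 313.5]]
```

View pics/s7.png

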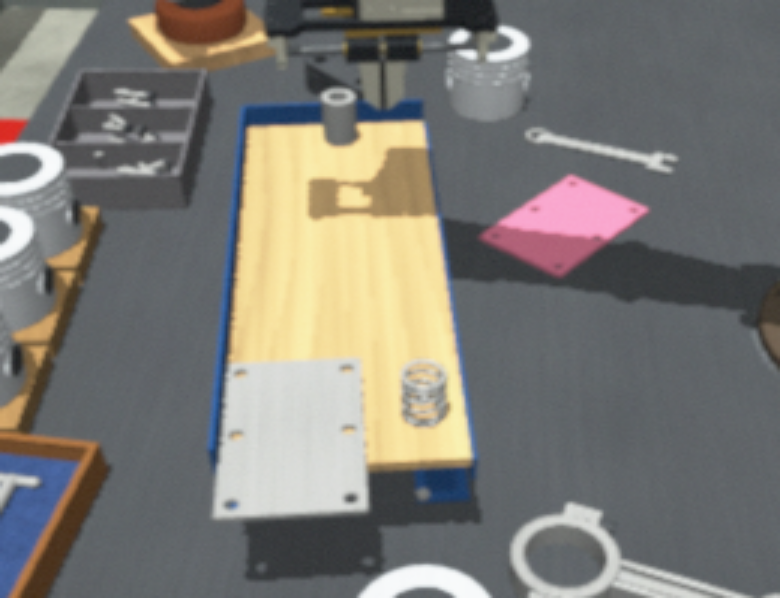

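The plate is flat, flush and yawed 7.1–7.2° like the ledge. It sticks out about 50 mm, and the spring and pin haven't moved. The arm is clear, so I'm handing in.

```bash
python3 -c "
from station import env
print(env.hand_in())"
```

```text
the job is handed in; nothing more can be done
None
```

The job is done and handed in. With closed fingertips I pushed the bare-steel plate back against the upstand. I then slid it along behind the valve spring and lifted clear, using about 15 s of the 64 s.

**Last checks:**
- **Overhang:** the plate's lead end is about 50 mm past the open end. The outlines measured from the side and top cameras gave 50 and 53 mm. The network's lead-edge point in the top view read 47 mm. In the side view the network found only the pink look-alike's edge.
- **Alignment:** the plate's yaw is 7.1–7.2°, against 7.2° for the ledge, and its rear edge is at the upstand to within measuring error. It lies flat.
- **Other things:** the valve spring and gudgeon pin are where they were, within the networks' accuracy. The last picture shows nothing else moved; I did not measure the other things.
- **Forces:** early in the rearward push the fingertip rubbed the deck with up to about 16 N. I raised it slightly. Pressing the plate against the upstand peaked at about 30 N in the wrist readings after each move.

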